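# Brace the glued board with the tote

### The job

Brace the freshly glued upright board with the heavy timber tote: using only the fingertips or the outside of the fingers, push the tote low, near its base, so that it slides over the table between the two guide blocks until it stands flush against the board. Its handle stands tall, and it must not tip, and it must not be lifted or carried, though it has that handle. Leave the other things on the table where they are.

Things in the scene. Friction and masses are not known exactly. Their poses are not given: they have to be found in the camera images.
- tote: Heavy loose timber carrying tote, 1.2 to 2.1 kg: a flat-sided box 110 mm along its x, 140 mm along its y, 70 mm tall, packed with fixed tins to 78 mm, with a centre handle board (12 mm along x, 64 mm along y) up to 220 mm. Origin: centre of its underside, z up. Its +x face goes against the board; it starts short of it, turned up to 0.25 rad. Slides at 5 to 15 N if pushed at 10 to 50 mm; tips if pushed high.
- tote_handle (a point): Middle of the round bar (20 mm thick, along the tote's y, 64 mm long) that tops the tote's centre handle board, 210 mm above its underside. Not to be used: the tote is only pushed at its box.
- bay: Glued-up work, fixed: upright plywood board 340 mm long (its y), 18 mm thick, 80 mm tall, with two guide blocks on the robot's side. Origin: on the table, middle of the board's near face; x points through the board away from the robot. With the tote home, the tote's origin is at x = -55 mm and its y within 13 mm of 0, axes parallel.
- block_left (a point): Top of the left (+y) guide block, its middle. Each block is 34 mm wide and 30 mm tall and runs square to the board, from its face to 60 mm in front of it. Inner faces of the blocks are at y = +83 and -83 mm of the bay, so the 140 mm tote has 13 mm to spare each side.
- block_right (a point): Top of the right (-y) guide block, its middle; the mirror image of the left one.
- jar: Bystander, not to be disturbed: a small lidded glass jar, 52 mm across, 65 mm tall. Origin: its middle, on the table.
- offcut: Bystander, not to be disturbed: a wood offcut, 45 x 70 x 28 mm. Origin: its middle, on the table.
- tape: Bystander, not to be disturbed: a roll of brown tape lying flat, 90 mm across, 40 mm tall. Origin: its middle, on the table.
- brush: Bystander, not to be disturbed: a paint brush lying flat. Origin: near its middle, on the table.
- screwdriver: Bystander, not to be disturbed: a screwdriver lying flat. Origin: near its middle, on the table.
- gluetin: Bystander, not to be disturbed: a tin with an orange band, 96 mm across, 125 mm tall. Origin: its middle, on the table.
- mug: Bystander, not to be disturbed: a white mug, 76 mm across, 85 mm tall. Origin: its middle, on the table.
Mind the look-alikes: they are no part of the job. Leave any pink or yellow look-alike of the tote alone.

How it is judged:
By the outcome, as a careful person would: the job done as asked, in the order asked, and still so for the second after the job is handed in, with the robot touching nothing.
It also fails if it takes over 64 s, if anything falls off the work surface, if the arm or the gripper's body presses on something with over 40 N, if the wrist force passes 120 N, or if a joint passes its speed limit or range.

### The arm

A 6-joint arm with a two-finger parallel gripper is mounted at the origin on the work surface. World frame = base frame: x ahead of the robot, y to its left, z up, the work surface at z = 0. Lengths are in m, angles in degrees, forces in N, time in s.
With the tool pointing down it reaches from about 0.4 to 0.825 m from the base axis. Payload 7 kg.
Tool frame: the origin (TCP) lies at the very end of the fingers, on their centre line; the grasp point (between the pads) lies 19 mm behind it (ctrl.pinch_z is the distance from the TCP to the grasp point, in m); z points along the fingers, x is the direction in which the jaws open and shut, and the axes are right-handed (so a half turn about z gives the same grasp; the last joint's range is limited). The gripper opens to 88 mm and grips with 3 to 60 N. Pads are 19 mm wide; open, the fingers measure 130 mm over their backs; the gripper's body (78 mm by 193 mm) begins 47 mm behind the grasp point.
Start: joints at [-48.696, 20.546, 0.682, 0, -70.136, -16.507], TCP at [0.283, -0.613, 0.227] pointing down, gripper open.
Joint ranges: [-176.03, 176.03], [-82.01, 121.73], [-58.28, 71.71], [-173.87, 95.51], [-174.79, -0.11], [-173.66, 173.66]. Speed limits (degrees/s): [136.94, 136.94, 172.46, 180, 180, 180].

### API

Orientations are given as [roll, pitch, yaw] about the fixed x, y, z axes, in that order (R = Rz(yaw) Ry(pitch) Rx(roll)).
In Python, from plant import ctrl gives the robot as it stands.
- The arm moves only by the tool carry_out, never from a script. Its argument "increments" is a list of rows, each a list of 7 numbers: the turn, a rotation vector about the world's x, y, z in degrees, then the shift along the world's x, y, z in mm, then the closure, from 0 (fully open) to 1 (shut). In form: [[ax, ay, az, dx, dy, dz, grip], ...]. A call has 1 to 20 rows; each row is the pose to reach, as a shift and turn from the pose commanded when the call began; what a row does not reach only later rows make up. A row lasts 1/8 s, in which the tool goes at most 62.5 mm and 10.7 degrees, less where a joint would pass 70% of its speed; a pose out of reach is approached as far as the arm can. A call with a gripper value outside its range is refused whole. The fingers move at their own pace and stop on an object; the grip force is fixed at half the most. Time passes only in rows, so rows that repeat a pose let the fingers close. It gives the time, the measured TCP pose, the force and the opening at its end, in the units of the state.
- ctrl.get_obs(): the state, without advancing time (a new reading comes with each control period).
- ctrl.snapshot(name): name is "scene" or "top" or "wrist"; returns a dict with "pixels" (480x640x3 uint8, blue, green, red), "intrinsics" (3x3 intrinsics, pixels), "rvec" (rotation vector, rad) and "tvec" (3), from world to camera coordinates, as OpenCV has them; the wrist camera has in their place "hand_eye" (4x4, takes a point from camera to tool coordinates, whose origin is the TCP and whose axes are the tool frame's). Camera axes: x right, y down, z forward; pixel columns grow to the right and rows downward; lengths in m; the calibration is good to about 2 mm. The wrist camera is an equidistant fisheye: a pixel r from the principal point sees the ray r / f radians off the axis. A picture is of the moment at which its call begins: read the wrist's pose just before it. There is no depth.
- ctrl.close_job(): hands the job in, once; it reports no verdict.
Trained networks look in a picture, given as the dict that the camera call returned (one of the last four; its "shot" number tells which), for a name from the list of things; names that differ only in an ending like _2 or _b are one class to them, and where a whole thing is asked for, a point or a joint stands for the part that bears it (a point fixed in the world has none). Each returns a list of dicts, best first, with "confidence" (0 to 1); they miss things now and then, are a little off and sometimes report something else, mostly with a low value. They report only what shows in the picture. A call takes as long as a camera call. They do not tell look-alikes from the thing itself.
- ctrl.search_frame(picture, label): "centre" ([x, y, z] in m, in world coordinates, good to about 4 mm: the middle of the surface that is visible of it).
- ctrl.outline_of(picture, label): "pixels" (480x640 bool, what is visible of it).
The state is a dict: "clock": time; "joint_pos": joint angles; "qvel": joint speeds; "tau": joint torques, N m; "tool_pos": TCP position; "orientation": TCP orientation; "force": force on the tool from outside, world axes, zero at the start; "moment": the same for the moment, N m; "opening": finger opening in m.
Only numpy, scipy, OpenCV 4.12 (cv2) and the standard library are available. Lean on these libraries where they do the work, as an engineer would, in place of code of your own. Each camera call takes 0.05 s, during which the arm holds its last target. There are 200 camera calls.

## Working session

There is one attempt and no reset: what is moved stays moved. The work goes in short steps, Python scripts to look and compute and a tool call to move; the robot and the scene stay as the last step left them, time stands still between calls to the robot, and variables do not carry over. Pictures are saved under pics/ and viewed, about 8 in all and at most 12, crops included, and the job is handed in when it is done.

Besides the shell and the picture viewer there is one more tool, called by a JSON object that holds its "name" and its "arguments". carry_out: Moves the arm, as the interface text tells. Its arguments: {"type":"object","properties":{"increments":{"type":"array"}},"required":["increments"]}

```bash
mkdir -p pics; ls
python3 - <<'E'
from plant import ctrl
import cv2,numpy as np
print(ctrl.get_obs())
for n in ("scene","top"):
    p=ctrl.snapshot(n); cv2.imwrite(f"pics/{n}1.png",p["pixels"])
    R=cv2.Rodrigues(np.array(p["rvec"]))[0]; print(n,"cam at",-R.T@np.array(p["tvec"]).ravel(), p["intrinsics"])
    for l in ["tote","tote_handle","bay","block_left","block_right","jar","offcut","tape","brush","screwdriver","gluetin","mug"]:
        print(l,[(np.round(d["centre"],3).tolist(),round(d["confidence"],2)) for d in ctrl.search_frame(p,l)])
E
```

```text
pics
{'clock': 0.0, 'joint_pos': array([-4.86950875e+01,  2.05916360e+01,  6.32243071e-01, -2.10475969e-02,
       -7.01357985e+01, -1.65087893e+01]), 'qvel': array([ 0.03215044,  0.05027205, -0.01932581,  0.11724384, -0.00445991,
       -0.14862023]), 'tau': array([-8.23904193e-04, -5.82716775e+01,  2.93055171e+01,  6.99745104e+00,
        6.75518837e-03, -1.47328960e-04]), 'tool_pos': array([ 0.28287292, -0.61231089,  0.22560588]), 'orientation': array([-1.79991918e+02, -9.68901310e-02,  1.14788948e+02]), 'force': array([-0.09415162, -0.04329092, -0.33492378]), 'moment': array([-0.01800311,  0.03211735,  0.05952496]), 'opening': 0.08754509163873024}
scene cam at [1.06650102 0.7390317  1.05030592] [[547.32539037   0.         314.04473798]
 [  0.         547.32539037 245.00277818]
 [  0.           0.           1.        ]]
tote [([0.553, 0.112, 0.069], 0.95), ([0.802, -0.284, 0.068], 0.68), ([0.363, -0.051, 0.068], 0.55)]
tote_handle [([0.8, -0.285, 0.067], 0.9), ([0.56, 0.113, 0.069], 0.83), ([0.362, -0.048, 0.07], 0.72)]
bay [([0.38, 0.309, 0.03], 0.7), ([0.732, 0.058, 0.017], 0.59
[... 536 characters left out ...]
64 226.48086663]
 [  0.           0.           1.        ]]
tote [([0.784, -0.291, 0.068], 0.93), ([0.355, -0.073, 0.069], 0.77), ([0.538, 0.084, 0.072], 0.62), ([0.409, -0.294, 0.014], 0.53)]
tote_handle [([0.532, 0.083, 0.072], 0.67), ([0.353, -0.066, 0.071], 0.64), ([0.777, -0.286, 0.068], 0.56)]
bay [([0.715, 0.034, 0.004], 0.75), ([0.664, 0.221, 0.066], 0.68)]
block_left [([0.718, 0.032, 0.004], 0.82)]
block_right [([0.712, 0.031, 0.001], 0.59)]
jar []
offcut [([0.634, -0.149, 0.028], 0.65), ([0.548, 0.446, 0.028], 0.31)]
tape []
brush [([0.408, -0.294, 0.017], 0.97)]
screwdriver [([0.746, 0.356, 0.022], 0.79)]
gluetin [([0.608, -0.414, 0.126], 0.73)]
mug [([0.551, 0.445, 0.033], 0.91)]
```

View pics/scene1.png

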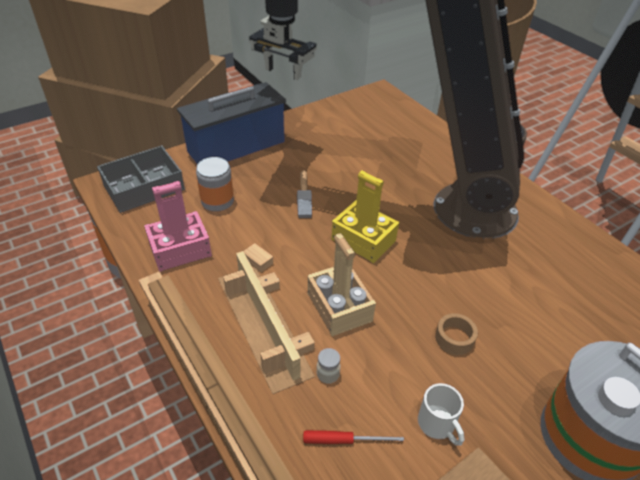

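View pics/top1.png

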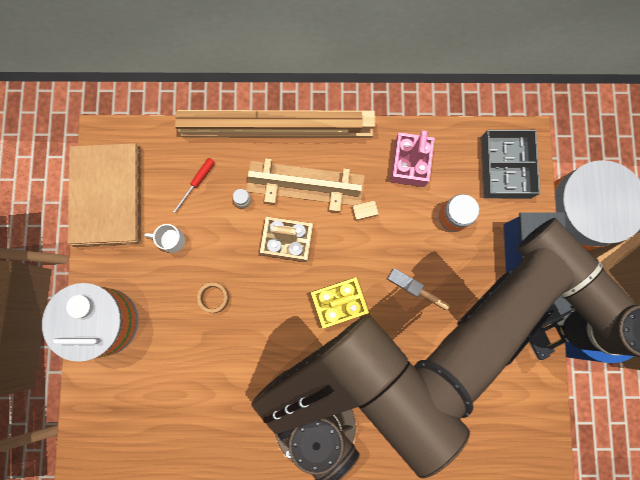

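The wanted tote is the plain timber one: scene (341,297), top (287,239). Look-alikes are pink at scene (178,240) / top (412,158) and yellow at scene (366,230) / top (340,302). The board is at top (305,180). Next I fit the poses.

```bash
cat > h.py <<'E'
import numpy as np,cv2
from scipy.optimize import minimize
def box(x0,x1,y0,y1,z0,z1): return np.array([[x,y,z] for x in(x0,x1) for y in(y0,y1) for z in(z0,z1)],float)
TOTE=[box(-.055,.055,-.07,.07,0,.07),box(-.006,.006,-.032,.032,.07,.2),box(-.01,.01,-.032,.032,.2,.22)]
BAY=[box(0,.018,-.17,.17,0,.08),box(-.06,0,.083,.117,0,.03),box(-.06,0,-.117,-.083,0,.03)]
def place(P,q):
    c,s=np.cos(q[2]),np.sin(q[2]); return P@np.array([[c,s,0],[-s,c,0],[0,0,1]])+[q[0],q[1],0]
def proj(p,P): return cv2.projectPoints(P,np.array(p["rvec"],float),np.array(p["tvec"],float),np.array(p["intrinsics"]),None)[0][:,0]
S=4
def sil(p,M,q):
    im=np.zeros((480*S,640*S),np.uint8)
    for b in M: cv2.fillConvexPoly(im,cv2.convexHull(((proj(p,place(b,q))+.5)*S).astype(np.int32)),255)
    return cv2.resize(im,(640,480),interpolation=cv2.INTER_AREA)/255.
def fit(views,M,q0):
    sc=np.array([.01,.01,.1])
    def cost(u):
        q=np.array(q0)+u*sc; return sum(np.abs(sil(p,M,q)-m).sum() for p,m in views)
    best=min((minimize(cost,[0,0,a],method="Nelder-Mead",options=dict(initial_simplex=np.array([[0,0,a],[1,0,a],[0,1,a],[0,0,a+1]]),xatol=.01,fatol=.5)) for a in(-2,0,2)),key=lambda r:r.fun)
    return np.array(q0)+best.x*sc,best.fun,sum(m.sum() for _,m in views)
def draw(im,p,M,q,col):
    for b in M: 
        h=cv2.convexHull(proj(p,place(b,q)).astype(np.float32)); 
        cv2.polylines(im,[(h*4+2).astype(np.int32)],True,col,1)
def masks(ctrl,p,l,near):
    uv=proj(p,np.array([near],float))[0]
    for d in ctrl.outline_of(p,l):
        ys,xs=np.nonzero(d["pixels"])
        if len(xs) and np.hypot(xs.mean()-uv[0],ys.mean()-uv[1])<30: return d["pixels"].astype(float)
E
cat > fitall.py <<'E'
import sys
from plant import ctrl
from h import *
tag=sys.argv[1]; qt0=eval(sys.argv[2]); qb0=eval(sys.argv[3])
vs=[ctrl.snapshot("scene"),ctrl.snapshot("top")]
out=[]
for l,M,q0,hz in(("tote",TOTE,qt0,.07),("bay",BAY,qb0,.03)):
    V=[(p,masks(ctrl,p,l,[q0[0],q0[1],hz])) for p in vs]; V=[v for v in V if v[1] is not None]
    q,c,a=fit(V,M,q0); out.append(q); print(l,len(V),q.round(4),"cost",round(c),"of",a)
    for v in V: print("  single",fit([v],M,q)[0].round(4))
t,b=out; d=t[:2]-b[:2]; c,s=np.cos(b[2]),np.sin(b[2]); print("tote in bay mm",1000*(c*d[0]+s*d[1]),1000*(-s*d[0]+c*d[1]),"yaw diff deg",np.degrees(t[2]-b[2]))
ims=[]
for p in vs:
    im=cv2.resize(p["pixels"],None,fx=4,fy=4,interpolation=cv2.INTER_CUBIC)
    draw(im,p,TOTE,t,(255,0,0)); draw(im,p,BAY,b,(0,0,255))
    u=(proj(p,np.array([[(t[0]+b[0])/2,(t[1]+b[1])/2,.05]]))[0]*4).astype(int); im=im[u[1]-300:u[1]+300,max(0,u[0]-380):u[0]+380]; ims.append(cv2.resize(im,(400,600*400//760)) if 0 else cv2.resize(im,None,fx=.9,fy=.9))
for i,m in enumerate(ims): cv2.imwrite(f"pics/{tag}_{i}.png",m)
E
python3 fitall.py a "[.535,.09,-.1]" "[.715,.035,-.1]"
```

```text
tote 2 [ 0.5458  0.0872 -0.1667] cost 291 of 5577.0
  single [ 0.5462  0.0877 -0.1819]
  single [ 0.5458  0.0871 -0.1542]
bay 2 [ 0.7229  0.0395 -0.0099] cost 5489 of 10076.0
  single [0.7336 0.0453 0.0769]
  single [ 0.7325  0.028  -0.1465]
tote in bay mm -177.58149397443034 45.992327677593245 yaw diff deg -8.984748937186714
```

View pics/a_1.png

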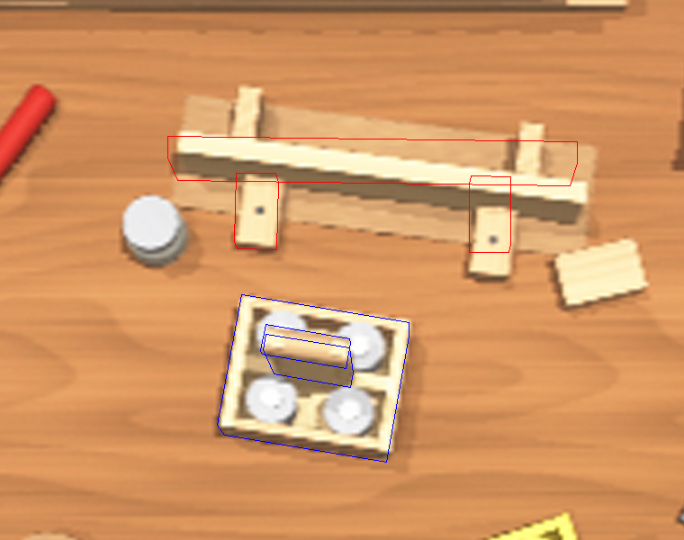

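View pics/a_0.png

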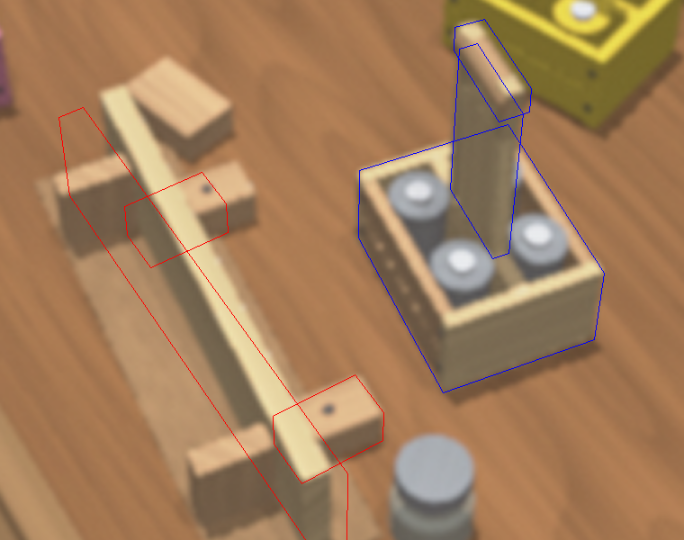

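The tote fit lies on its outline. The bay fit is wrong, since the mask includes the base plate and rear stays, so I fit it from the board-edge and block corners read in the two crops.

```bash
cat > bay.py <<'E'
from plant import ctrl
from h import *
from scipy.optimize import least_squares
vs=[ctrl.snapshot("scene"),ctrl.snapshot("top")]
m=np.array([(.5458+.7229)/2,(.0872+.0395)/2,.05])
X=[[],[]];U=[[],[]]
def add(i,P,c):
    u=(proj(vs[i],m[None])[0]*4).astype(int); o=np.array([max(0,u[0]-380),u[1]-300]); X[i].append(P);U[i].append((np.array(c)/.9+o-2)/4)
for P,c in [((0,.17,.08),(178,151)),((0,-.17,.08),(584,202)),((.018,.17,.08),(180,132)),((.018,-.17,.08),(587,185)),
 ((-.06,.117,.03),(237,243)),((-.06,.083,.03),(276,248)),((-.06,-.083,.03),(467,272)),((-.06,-.117,.03),(509,278))]: add(1,P,c)
for P,c in [((0,-.17,.08),(127,88)),((.018,-.17,.08),(103,95)),((0,.17,.08),(328,462)),((.018,.17,.08),(303,480)),
 ((-.06,.083,.03),(355,377)),((-.06,.117,.03),(383,408)),((-.06,-.083,.03),(254,193)),((-.06,-.117,.03),(238,165))]: add(0,P,c)
def res(q,I=(0,1)): return np.concatenate([(proj(vs[i],place(np.array(X[i]),q))-U[i]).ravel() for i in I])
for I in((0,1),(0,),(1,)):
    r=least_squares(res,[.72,.04,-.1],args=(I,),x_scale=[.01,.01,.1],loss="soft_l1"); print(I,r.x.round(4),np.abs(res(r.x,I)).round(1).tolist())
    if len(I)==2:b=r.x
t=np.array([.5458,.0872,-.167]); d=t[:2]-b[:2]; c,s=np.cos(b[2]),np.sin(b[2]); print("tote in bay",c*d[0]+s*d[1],-s*d[0]+c*d[1],np.degrees(t[2]-b[2]))
print("home",b[0]-.055*c,b[1]-.055*s,np.degrees(b[2]))
E
python3 bay.py
```

```text
(0, 1) [ 0.7089  0.0328 -0.1296] [0.6, 1.2, 0.9, 1.0, 0.8, 1.9, 0.2, 0.0, 1.4, 1.4, 0.1, 1.3, 0.9, 0.4, 0.0, 2.0, 0.2, 0.1, 0.1, 0.4, 0.2, 0.6, 0.0, 0.7, 0.6, 0.4, 0.4, 0.3, 0.5, 0.0, 0.1, 0.2]
(0,) [ 0.7097  0.0334 -0.131 ] [0.7, 0.9, 1.0, 0.7, 0.5, 2.3, 0.5, 0.5, 1.2, 1.0, 0.1, 1.8, 0.8, 0.1, 0.1, 1.7]
(1,) [ 0.7081  0.0327 -0.1272] [0.2, 0.3, 0.2, 0.5, 0.2, 0.3, 0.0, 0.6, 0.5, 0.1, 0.3, 0.0, 0.6, 0.2, 0.0, 0.0]
tote in bay -0.16872352599448173 0.03286456703362707 -2.1454883594241214
home 0.6543246353236268 0.03991867536966488 -7.422906819260627
```

```bash
cat > rot.py <<'E'
from scipy.spatial.transform import Rotation as R
def A(yaw,ax,a): # tool-down at yaw, tilted a deg about bay axis ax
    Z=R.from_euler('z',-7.4,degrees=True); return Z*R.from_euler(ax,a,degrees=True)*Z.inv()*R.from_euler('z',yaw,degrees=True)*R.from_euler('x',180,degrees=True)
S=R.from_euler('xyz',[-180,0,114.8],degrees=True)
SA=A(172.6,'x',-10); SB=A(262.6,'y',-10); D=A(172.6,'x',0)
E
python3 - <<'E'
from rot import *
print("start->down172",(D*S.inv()).as_rotvec(True).round(1),"->side",(SA*S.inv()).as_rotvec(True).round(1))
print("side->back",(SB*SA.inv()).as_rotvec(True).round(1), "down->side",(SA*D.inv()).as_rotvec(True).round(1))
E
```

```text
start->down172 [ 0.  -0.  57.8] ->side [-8.4  6.2 57.6]
side->back [-0.  0. 90.] down->side [-9.9  1.3 -0. ]
```

{"name": "carry_out", "arguments": {"increments": [[0,0,0,50,40,60,0.4],[0,0,9,90,90,110,0.4],[0,0,18,130,140,110,0.4],[0,0,27,170,190,110,0.4],[0,0,36,200,240,110,0.4],[0,0,45,230,290,110,0.4],[0,0,54,250,340,110,0.4],[0,0,57.8,260,390,110,0.4],[0,0,57.8,265,440,110,0.4],[0,0,57.8,270,490,110,0.4],[0,0,57.8,273,540,110,0.4],[0,0,57.8,275,590,110,0.4],[0,0,57.8,277,640,110,0.4],[0,0,57.8,277,690,110,0.4],[0,0,57.8,277,740,110,0.4],[0,0,57.8,277,790,110,0.4],[0,0,57.8,277,815,110,0.4],[0,0,57.8,277,815,110,0.4]]}}

```text
clock: 3.95
tool_pos: [0.5599, 0.2036, 0.3361]
orientation: [-180.0, -0.0, 172.7]
force: [-0.5, -0.3, 0.3]
opening: 0.0527
```

{"name": "carry_out", "arguments": {"increments": [[-9.9,1.3,0,0,0,-40,0.4],[-9.9,1.3,0,0,0,-90,0.4],[-9.9,1.3,0,0,0,-140,0.4],[-9.9,1.3,0,0,0,-190,0.4],[-9.9,1.3,0,0,0,-230,0.4],[-9.9,1.3,0,0,0,-260,0.4],[-9.9,1.3,0,0,0,-285,0.4],[-9.9,1.3,0,0,0,-306,0.4],[-9.9,1.3,0,0,0,-306,0.4]]}}

```text
clock: 5.08
tool_pos: [0.5594, 0.2003, 0.0294]
orientation: [-169.9, -0.1, 172.5]
force: [-0.8, 0.5, -0.6]
opening: 0.0527
```

Run:
```python
from plant import ctrl
import cv2
o=ctrl.get_obs(); print(o["tool_pos"],o["force"],o["joint_pos"].round(0))
p=ctrl.snapshot("scene"); cv2.imwrite("pics/b.png",cv2.resize(p["pixels"][180:420,160:480],None,fx=2.4,fy=2.4))
```

```text
[0.55944205 0.20031015 0.02942595] [-0.79980584  0.49521399 -0.61831664] [ 43.  27. -22.   8. -49. -56.]
```

View pics/b.png

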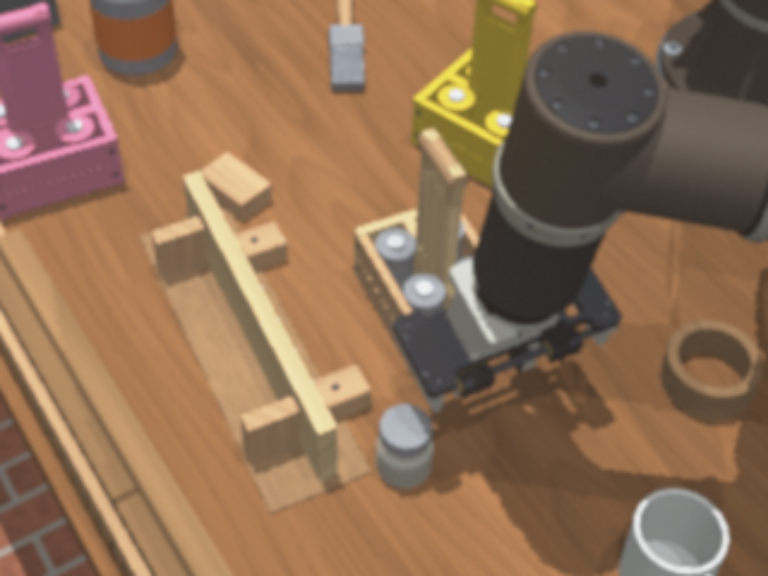

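{"name": "carry_out", "arguments": {"increments": [[0,0,0,-1,-8,0,0.4],[0,0,0,-2,-16,0,0.4],[0,0,0,-3,-24,0,0.4],[0,0,0,-3.9,-30,0,0.4],[0,0,0,-4.5,-34,0,0.4],[0,0,0,-4.9,-38,0,0.4],[0,0,0,-5.5,-42,0,0.4],[0,0,0,-5.5,-42,0,0.4]]}}

```text
clock: 6.12
tool_pos: [0.5553, 0.1615, 0.0307]
orientation: [-170.2, 0.1, 172.6]
force: [0.4, 5.7, -1.6]
opening: 0.0529
```

{"name": "carry_out", "arguments": {"increments": [[0,0,0,-0.5,-4,0,0.4],[0,0,0,-1,-8,0,0.4],[0,0,0,-1.5,-12,0,0.4],[0,0,0,-2,-16,0,0.4],[0,0,0,-2.6,-20,0,0.4],[0,0,0,-3.1,-24,0,0.4],[0,0,0,-3.5,-27,0,0.4],[0,0,0,-3.5,-27,0,0.4]]}}

```text
clock: 7.12
tool_pos: [0.5523, 0.1346, 0.0308]
orientation: [-170.1, 0.1, 172.7]
force: [0.9, 4.8, -1.5]
opening: 0.0525
```

```bash
cat > tote.py <<'E'
import sys
from plant import ctrl
from h import *
b=np.array([.7087,.033,-.129]); c,s=np.cos(b[2]),np.sin(b[2])
def inbay(x,y): d=np.array([x,y])-b[:2]; return np.round([1000*(c*d[0]+s*d[1]),1000*(-s*d[0]+c*d[1])],1)
o=ctrl.get_obs(); print("tcp in bay",inbay(*o["tool_pos"][:2]),o["tool_pos"].round(4),o["force"].round(1))
q0=np.array(eval(sys.argv[1]))
for n in("scene","top"):
    p=ctrl.snapshot(n); m=masks(ctrl,p,"tote",[q0[0],q0[1],.07])
    if m is None: print(n,"none"); continue
    if "sub" in sys.argv: pass
    q,k,a=fit([(p,m)],TOTE,q0); print(n,"tote bay",inbay(q[0],q[1]),"dyaw",np.degrees(q[2]-b[2]).round(1),"cost",round(k),a,q.round(4))
    if "pic" in sys.argv: 
        u=(proj(p,np.array([[.66,.05,.05]]))[0]*4).astype(int); im=cv2.resize(p["pixels"],None,fx=4,fy=4,interpolation=cv2.INTER_CUBIC); draw(im,p,TOTE,q,(255,0,0)); draw(im,p,BAY,b,(0,0,255))
        cv2.imwrite(f"pics/{sys.argv[3]}_{n}.png",im[max(0,u[1]-300):u[1]+300,u[0]-380:u[0]+380])
E
python3 tote.py "[.542,.055,-.13]"
```

```text
tcp in bay [-168.2   80.6] [0.5523 0.1346 0.0308] [ 0.9  4.8 -1.5]
scene tote bay [-189.5  -95.7] dyaw -28.4 cost 1745 1333.0 [ 0.5084 -0.0375 -0.6247]
top tote bay [-165.1   -1.4] dyaw 0.9 cost 159 1727.0 [ 0.5448  0.0529 -0.1135]
```

{"name": "carry_out", "arguments": {"increments": [[0,0,0,2,15,0,0.4],[0,0,0,4,30,10,0.4],[0,0,0,4,30,60,0.4],[0,0,0,4,30,110,0.4],[0,0,0,4,30,160,0.3],[0,0,0,4,30,210,0.2],[0,0,0,4,30,260,0.2],[0,0,0,4,30,300,0.2],[0,0,10,0,20,310,0.2],[0,0,20,-10,10,310,0.2],[0,0,30,-20,0,310,0.2],[0,0,40,-30,-10,310,0.2],[0,0,50,-45,-25,310,0.2],[0,0,60,-60,-40,310,0.2],[0,0,70,-75,-52,310,0.2],[0,0,80,-88,-62,310,0.2],[0,0,90,-93,-66,310,0.2],[0,0,90,-93,-66,310,0.2],[0,0,90,-93,-66,310,0.2]]}}

```text
clock: 9.7
tool_pos: [0.4582, 0.0676, 0.3409]
orientation: [-170.0, -0.0, -97.6]
force: [-0.7, 0.0, -0.2]
opening: 0.0702
```

```bash
python3 tote.py "[.542,.055,-.13]" pic c
```

```text
tcp in bay [-252.8    2.1] [0.4582 0.0676 0.3409] [-0.7  0.  -0.2]
scene tote bay [-164.8    3.4] dyaw 0.1 cost 142 3731.0 [ 0.5457  0.0576 -0.1277]
top tote bay [-140.1    2.1] dyaw -0.4 cost 817 1067.0 [ 0.57    0.0531 -0.1358]
```

View pics/c_scene.png

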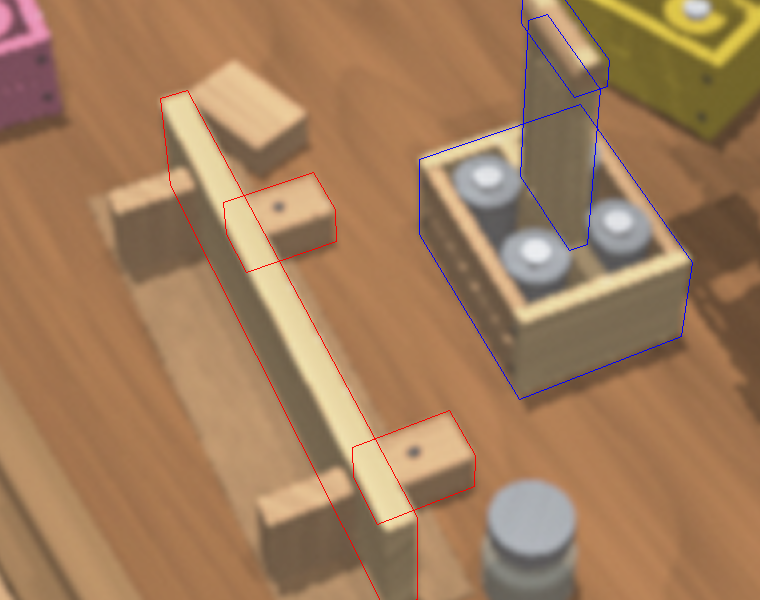

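Run:
```python
from plant import ctrl
from h import *
p=ctrl.snapshot("scene"); m=masks(ctrl,p,"tote",[.355,-.07,.08])
if m is not None:
    q,k,a=fit([(p,m)],TOTE,[.355,-.07,.25]); print(q,k,a); print(place(TOTE[0],q)[::2].round(3),place(TOTE[2],q)[::2].round(3))
```

```text
[ 0.35712667 -0.06777512  0.29737385] 328.30980392156863 3224.0
[[ 0.325 -0.151  0.   ]
 [ 0.284 -0.017  0.   ]
 [ 0.43  -0.119  0.   ]
 [ 0.389  0.015  0.   ]] [[ 0.357 -0.101  0.2  ]
 [ 0.338 -0.04   0.2  ]
 [ 0.376 -0.095  0.2  ]
 [ 0.357 -0.034  0.2  ]]
```

{"name": "carry_out", "arguments": {"increments": [[0,0,0,6,0,-40,0.2],[0,0,0,6,0,-90,0.2],[0,0,0,6,0,-140,0.2],[0,0,0,6,0,-190,0.2],[0,0,0,6,0,-230,0.2],[0,0,0,6,0,-265,0.2],[0,0,0,6,0,-290,0.2],[0,0,0,6,0,-309,0.2],[0,0,0,6,0,-309,0.2]]}}

```text
clock: 11.12
tool_pos: [0.4631, 0.0663, 0.0302]
orientation: [-170.2, -0.2, -97.4]
force: [-1.3, -0.8, 0.0]
opening: 0.0698
```

```bash
python3 tote.py "[.542,.055,-.13]" pic d
```

```text
tcp in bay [-247.8    1.5] [0.4631 0.0663 0.0302] [-1.3 -0.8  0. ]
scene tote bay [-164.4    3.1] dyaw -0.5 cost 149 3728.0 [ 0.5461  0.0572 -0.1377]
top tote bay [-158.8    1.4] dyaw 1.2 cost 244 1641.0 [ 0.5514  0.0549 -0.1086]
```

View pics/d_scene.png

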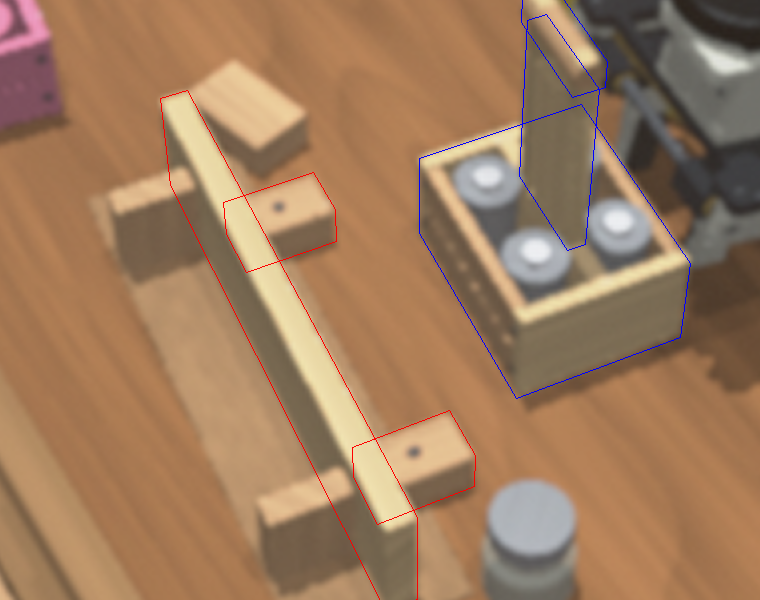

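{"name": "carry_out", "arguments": {"increments": [[0,0,0,6,-1,0,0.2],[0,0,0,12,-2,0,0.2],[0,0,0,17,-2.5,0,0.2],[0,0,0,22,-3,0,0.2],[0,0,0,27,-4,0,0.2],[0,0,0,32,-4.5,0,0.2],[0,0,0,37,-5,0,0.2],[0,0,0,42,-6,0,0.2],[0,0,0,47,-6.5,0,0.2],[0,0,0,52,-7.5,0,0.2],[0,0,0,57,-8,0,0.2],[0,0,0,62,-9,0,0.2],[0,0,0,67,-9.5,0,0.2],[0,0,0,72,-10,0,0.2],[0,0,0,77,-11,0,0.2],[0,0,0,82,-12,0,0.2],[0,0,0,86,-12.5,0,0.2],[0,0,0,86,-12.5,0,0.2]]}}

```text
clock: 13.58
tool_pos: [0.5482, 0.0532, 0.0309]
orientation: [-170.2, -0.2, -97.5]
force: [-8.3, -0.5, 5.6]
opening: 0.0699
```

```bash
python3 tote.py "[.615,.045,-.13]" pic e
```

```text
tcp in bay [-161.7   -0.6] [0.5482 0.0532 0.0309] [-8.3 -0.5  5.6]
scene none
top tote bay [-71.6   0.8] dyaw 0.6 cost 660 1226.0 [ 0.6378  0.043  -0.1177]
```

```bash
sed -i 's/<30/<55/' h.py; python3 tote.py "[.612,.046,-.13]" pic e
```

```text
tcp in bay [-161.8   -0.6] [0.5482 0.0532 0.0309] [-7.2 -1.1  4.3]
scene tote bay [-95.3   0.8] dyaw -1.2 cost 217 3651.0 [ 0.6143  0.0461 -0.1491]
top tote bay [-87.3  -1.3] dyaw -0.5 cost 602 1292.0 [ 0.622   0.0429 -0.1385]
```

```bash
[ -f pics/e_scene.png ] || python3 -c "
from plant import ctrl
import cv2
p=ctrl.snapshot('scene');cv2.imwrite('pics/e_scene.png',cv2.resize(p['pixels'][200:400,200:440],None,fx=3,fy=3))"
```

```text
(no output)
```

View pics/e_scene.png

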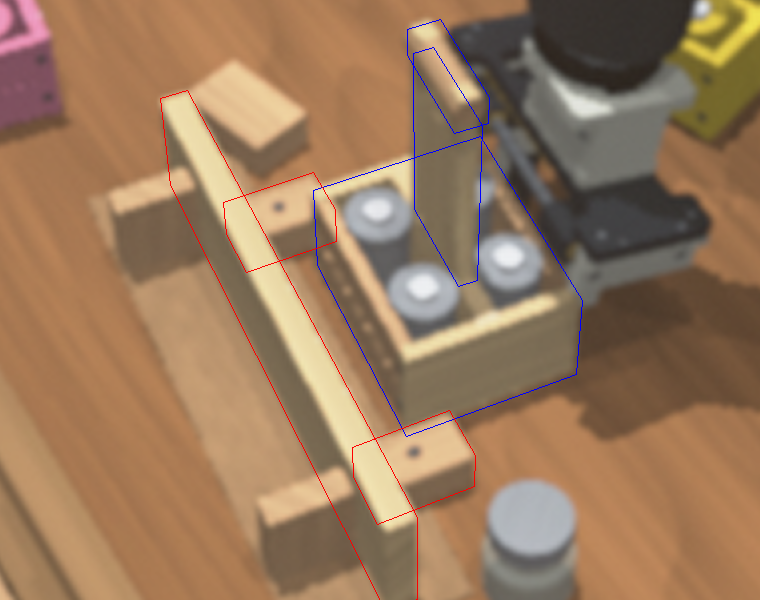

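The tote is between the blocks and square. Final slow push next.

{"name": "carry_out", "arguments": {"increments": [[0,0,0,4,-0.5,0,0.2],[0,0,0,8,-1,0,0.2],[0,0,0,12,-1.5,0,0.2],[0,0,0,16,-2,0,0.2],[0,0,0,20,-2.6,0,0.2],[0,0,0,24,-3,0,0.2],[0,0,0,28,-3.6,0,0.2],[0,0,0,31,-4,0,0.2],[0,0,0,34,-4.4,0,0.2],[0,0,0,34,-4.4,0,0.2]]}}

```text
clock: 15.22
tool_pos: [0.5817, 0.0488, 0.0308]
orientation: [-170.2, -0.2, -97.5]
force: [-10.4, 0.6, 7.3]
opening: 0.0702
```

{"name": "carry_out", "arguments": {"increments": [[0,0,0,1.5,-0.2,0,0.2],[0,0,0,3,-0.4,0,0.2],[0,0,0,4,-0.5,0,0.2]]}}

```text
clock: 15.6
tool_pos: [0.5853, 0.0483, 0.0308]
orientation: [-170.3, -0.2, -97.5]
force: [-12.9, 1.4, 9.5]
opening: 0.0702
```

{"name": "carry_out", "arguments": {"increments": [[0,0,0,1,-0.1,0,0.2],[0,0,0,2,-0.3,0,0.2],[0,0,0,3,-0.4,0,0.2]]}}

```text
clock: 15.98
tool_pos: [0.5877, 0.0478, 0.0307]
orientation: [-170.3, -0.2, -97.5]
force: [-19.4, 6.2, 16.2]
opening: 0.0699
```

{"name": "carry_out", "arguments": {"increments": [[0,0,0,1,-0.1,0,0.2],[0,0,0,2,-0.3,0,0.2]]}}

```text
clock: 16.23
tool_pos: [0.588, 0.0475, 0.0307]
orientation: [-170.4, -0.2, -97.5]
force: [-31.7, 11.4, 24.8]
opening: 0.0699
```

```bash
python3 tote.py "[.652,.04,-.13]" pic f; python3 -c "
from plant import ctrl
print(ctrl.get_obs()['moment'])"
```

```text
tcp in bay [-121.6   -1.2] [0.588  0.0475 0.0307] [-31.7  11.4  24.8]
scene tote bay [-54.7  -1.6] dyaw -3.1 cost 770 3112.0 [ 0.6542  0.0384 -0.1824]
top tote bay [-29.4  -1.2] dyaw -1.6 cost 712 1221.0 [ 0.6794  0.0356 -0.157 ]
[3.05333403 9.16438489 0.58708179]
```

View pics/f_scene.png

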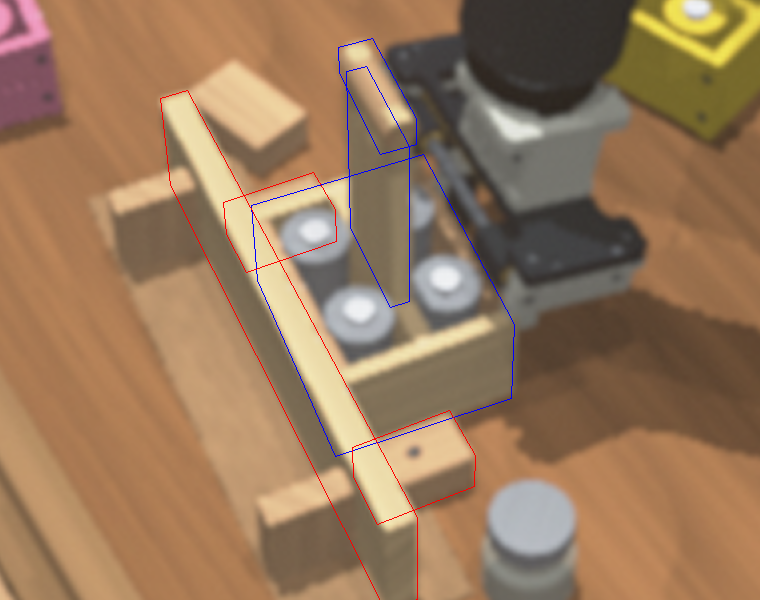

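Tote looks against the board at crop (345,380). I'll seat both corners with a small yaw wobble, then back off.

{"name": "carry_out", "arguments": {"increments": [[0,0,1,0,0,0,0.2],[0,0,1.5,0,0,0,0.2],[0,0,1.5,0,0,0,0.2],[0,0,0,0,0,0,0.2],[0,0,-1.5,0,0,0,0.2],[0,0,-1.5,0,0,0,0.2],[0,0,0,0,0,0,0.2],[0,0,0,0,0,0,0.2]]}}

```text
clock: 17.42
tool_pos: [0.5879, 0.0472, 0.0301]
orientation: [-170.5, -0.3, -97.5]
force: [-23.4, 6.6, 14.1]
opening: 0.0703
```

{"name": "carry_out", "arguments": {"increments": [[0,0,0,-2,0.3,0,0.2],[0,0,0,-4,0.5,0,0.2],[0,0,0,-10,1.3,0,0.2],[0,0,0,-25,3.2,0,0.2],[0,0,0,-40,5,10,0.2],[0,0,0,-50,6.5,60,0.2],[0,0,0,-55,7,110,0.2],[0,0,0,-60,8,160,0.2],[0,0,0,-60,8,210,0.2],[0,0,0,-60,8,260,0.2],[0,0,0,-60,8,310,0.2],[0,0,0,-50,-50,320,0.2],[0,0,0,-40,-110,320,0.2],[0,0,0,-30,-170,320,0.2],[0,0,0,-30,-230,320,0.2],[0,0,0,-30,-290,320,0.2],[0,0,0,-30,-350,320,0.2],[0,0,0,-30,-350,320,0.2]]}}

```text
clock: 19.68
tool_pos: [0.5616, -0.3038, 0.3513]
orientation: [-170.1, -0.0, -97.7]
force: [0.7, 0.4, -0.2]
opening: 0.0703
```

```bash
python3 tote.py "[.652,.04,-.13]" pic g
python3 - <<'E'
from plant import ctrl
from h import *
p=ctrl.snapshot("scene")
for l in ["jar","offcut","tape","brush","screwdriver","gluetin","mug"]:
    print(l,[(np.round(d["centre"],3).tolist(),round(d["confidence"],2)) for d in ctrl.search_frame(p,l)][:2])
E
```

```text
tcp in bay [-102.6 -352.9] [ 0.5616 -0.3038  0.3513] [ 0.7  0.4 -0.2]
scene tote bay [-56.   -1.1] dyaw -2.1 cost 704 3195.0 [ 0.653   0.0391 -0.1654]
top tote bay [-54.5  -3.7] dyaw -0.6 cost 159 1731.0 [ 0.6541  0.0364 -0.1387]
jar [([0.68, 0.236, 0.057], 0.59)]
offcut [([0.639, -0.14, 0.028], 0.6)]
tape [([0.636, -0.141, 0.025], 0.34), ([0.733, 0.073, 0.023], 0.25)]
brush [([0.416, -0.277, 0.019], 0.82)]
screwdriver []
gluetin [([0.635, -0.39, 0.091], 0.78)]
mug [([0.553, 0.44, 0.048], 0.84)]
```

View pics/g_top.png

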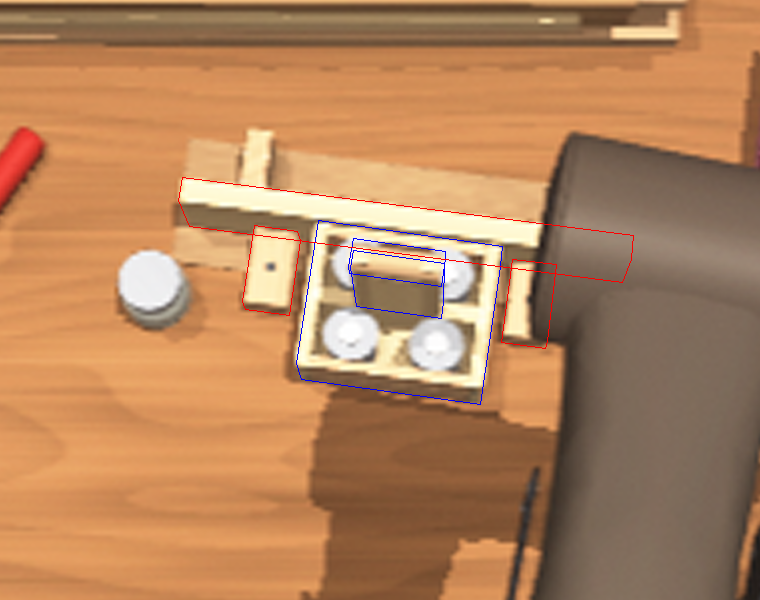

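View pics/g_scene.png

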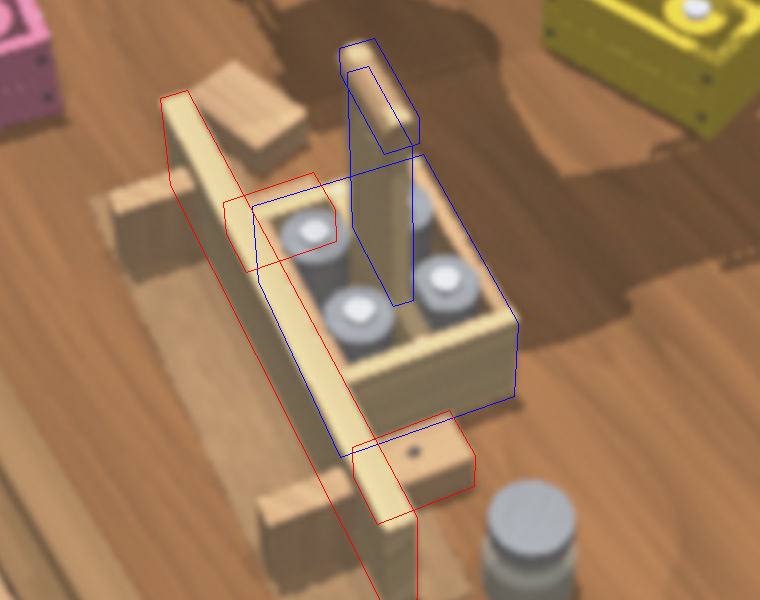

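```bash
python3 -c "
from plant import ctrl
print(ctrl.close_job())"
```

```text
the job is handed in; nothing more can be done
None
```

I slid the timber tote between the two guide blocks and up against the board, then backed the gripper off and handed the job in at about 20 s. I pushed it only with the fingertips, about 30 mm above the table: first sideways by about 33 mm into line, then forward with both fingers until it met the board. It was never lifted and didn't tip.

**Last checks:**
- **Position:** the top camera puts the tote at x = -54.5 mm and y = -3.7 mm in the bay frame, turned -0.6°. The target is x = -55 mm, with y within 13 mm of 0.
- **Contact with the board:** at the end the push force rose from about 13 to 32 N with almost no further movement, so the tote is against the board.
- **Disagreement:** the scene camera agrees on x and y (-56.0, -1.1 mm) but gave -2.1° of turn. The board hides part of the tote in that view and the fit was poor, so I relied on the top view and the pictures, which look flush.
- **Other things:** the jar, offcut, brush, glue tin and mug were re-detected within about 5 mm of where they started. The detector found no screwdriver and gave only low-confidence wrong matches for the tape in the last picture. I did not re-measure the tape, the screwdriver or the two look-alike totes. The arm's moves stayed clear of all four.

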